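# Clear the kitchen soap press

### The job

First switch the soap press off by pushing its red lever right over, away from the robot. Then collect every green soap bar from the catch tray into the white tote, and sweep every yellow offcut into the crumb pan with the scraper, never touching the offcuts with the gripper. Finish by laying the scraper back flat in the middle of its blue mat, and leave the bowl, jar, saucepan and spatula where they are.

Things in the scene. Friction and masses are not known exactly. Their poses are not given: they have to be found in the camera images.
- switch (a joint): red toggle lever, the press's power switch, 80 mm long, on a grey block on the machine's plinth. 0 = on (lever leans to the press's -x, roughly towards the robot), 1.0 rad = fully off (leans to the press's +x, away from the robot). It stays where it is left; over 0.75 counts as off
- switch_tip (a point): free end of the red lever (moves with it, about 0.12 to 0.15 m above the table)
- press: blue tabletop soap press with its steel catch tray, fixed. Origin: centre of the catch tray at table level. Tray 174 mm (x) by 210 mm (y) outside, floor 4 mm thick, rim only 16 mm above the table. The machine stands on the +y side of the tray: plinth 50 mm high from y = 116 mm on, column and head up to 300 mm from y = 176 mm on
- tote: white open plastic tote, loose, 168 x 168 mm outside, 60 mm tall, walls and floor 4 mm. Origin: centre of the underside; z up
- crumb_pan: aluminium crumb pan fixed to the table, 178 mm (x) by 144 mm (y), walls 28 mm high and 4 mm thick on three sides, open on its +y side, floor level with the table. Origin: centre at table level. The open mouth is at y = +72 mm, the back wall at y = -68 mm; inner width 170 mm
- scraper: T-shaped silicone scraper, same both ways up, 224 mm long. Origin: centre of the black handle, where it is gripped, 15 mm above what it lies on. x runs along the handle to the red blade; handle 20 mm wide (y), 18 thick; blade 100 mm wide (y), 30 tall, front face at x = 102 mm, end cheeks reach x = 114 mm; butt block 28 mm wide, 30 tall, x = -78 to -110 mm
- mat: blue rest mat for the scraper, fixed, 150 mm (x) by 260 mm (y), 3 mm thick. Origin: centre of the underside; the scraper starts lying along its y axis
- bar1: green round soap bar, 44 mm across, 26 mm thick, 45 g. Origin: its centre; z along its round axis. Absent in some starts
- bar2: green round soap bar, 44 mm across, 26 mm thick, 45 g. Origin: its centre; z along its round axis. Absent in some starts
- bar3: green round soap bar, 44 mm across, 26 mm thick, 45 g. Origin: its centre; z along its round axis. Absent in some starts
- bar4: green round soap bar, 44 mm across, 26 mm thick, 45 g. Origin: its centre; z along its round axis. Absent in some starts
- bar5: green round soap bar, 44 mm across, 26 mm thick, 45 g. Origin: its centre; z along its round axis. Absent in some starts
- bar6: green round soap bar, 44 mm across, 26 mm thick, 45 g. Origin: its centre; z along its round axis. Absent in some starts
- chunk1: pale yellow soap offcut, block 24 x 20 x 20 mm. Origin: its centre. Absent in some starts
- chunk2: pale yellow soap offcut, block 24 x 20 x 20 mm. Origin: its centre. Absent in some starts
- chunk3: pale yellow soap offcut, block 24 x 20 x 20 mm. Origin: its centre. Absent in some starts
- chunk4: pale yellow soap offcut, block 24 x 20 x 20 mm. Origin: its centre. Absent in some starts
- bowl: blue melamine bowl, 132 mm across, 50 mm tall, bystander. Origin: centre of the underside
- jar: amber glass jar with a steel lid, 64 mm across, 85 mm tall, bystander. Origin: centre of the underside
- saucepan: aluminium saucepan, 170 mm across, 75 mm tall, bystander. Origin: centre of the underside
- spatula: orange silicone spatula lying flat, bystander. Origin: centre of the underside
Mind the look-alikes: they are no part of the job. What is shaped like the bar3 but orange is not meant.

How it is judged:
On the way, in this order (a step that is already met when the one before it is completed fails the run):
1. the press is switched off (value of joint switch above 0.75 rad), for 0.2 s.
2. every bar present is in the tote and every offcut present is in the crumb pan (x of bar1 in the frame of tote between -0.082 and 0.082 m and y of bar1 in the frame of tote between -0.082 and 0.082 m and z of each of bar1, bar2, bar3, bar4, bar5, bar6 in the frame of tote below 0.06 m and x of bar2 in the frame of tote between -0.082 and 0.082 m and y of bar2 in the frame of tote between -0.082 and 0.082 m and x of bar3 in the frame of tote between -0.082 and 0.082 m and y of bar3 in the frame of tote between -0.082 and 0.082 m and x of bar4 in the frame of tote between -0.082 and 0.082 m and y of bar4 in the frame of tote between -0.082 and 0.082 m and x of bar5 in the frame of tote between -0.082 and 0.082 m and y of bar5 in the frame of tote between -0.082 and 0.082 m and x of bar6 in the frame of tote between -0.082 and 0.082 m and y of bar6 in the frame of tote between -0.082 and 0.082 m and x of chunk1 in the frame of crumb_pan between -0.087 and 0.087 m and y of chunk1 in the frame of crumb_pan between -0.072 and 0.066 m and z of each of chunk1, chunk2, chunk3, chunk4 in the frame of crumb_pan below 0.03 m and x of chunk2 in the frame of crumb_pan between -0.087 and 0.087 m and y of chunk2 in the frame of crumb_pan between -0.072 and 0.066 m and x of chunk3 in the frame of crumb_pan between -0.087 and 0.087 m and y of chunk3 in the frame of crumb_pan between -0.072 and 0.066 m and x of chunk4 in the frame of crumb_pan between -0.087 and 0.087 m and y of chunk4 in the frame of crumb_pan between -0.072 and 0.066 m), for 0.3 s.
At the end, for the whole second after the job is handed in: Lever beyond 0.75 rad; every bar present inside the upright tote (centre below its rim); every offcut present with its centre inside the crumb pan, at least 6 mm past the mouth; scraper lying flat on its mat, its origin within 55 mm of the mat's centre; all at rest (all of step 2 and value of joint switch above 0.75 rad and angle between tote's own z axis and vertical below 0.15 rad and horizontal distance between scraper and mat below 0.055 m and height (world z) of scraper between 0.012 and 0.026 m and linear speed of each of bar1, bar2, bar3, bar4, bar5, bar6, chunk1, chunk2, chunk3, chunk4, scraper, tote below 0.03 m/s); the robot touches nothing.
It fails at once if a bar is lifted out of the tray while the press is still switched on (value of joint switch below 0.6 rad and height (world z) of any of bar1, bar2, bar3, bar4, bar5, bar6 above 0.09 m).
It fails at once if the gripper touches an offcut (contact force between any of the fingers, the arm and chunk1 above 0.5 N or contact force between any of the fingers, the arm and chunk2 above 0.5 N or contact force between any of the fingers, the arm and chunk3 above 0.5 N or contact force between any of the fingers, the arm and chunk4 above 0.5 N).
It fails at once if the bowl, jar, saucepan or spatula is moved more than 5 cm (distance of any of bowl, jar, saucepan, spatula from where it was at the start of the episode above 0.05 m).
Of bar1, bar2, bar3, bar4, bar5, bar6 only 4 to 6 are there at a start; the rules pass over those that are not, and their reading is None.
Of chunk1, chunk2, chunk3, chunk4 only 3 to 4 are there at a start; the rules pass over those that are not, and their reading is None.
At some moment in a run one of bar1, bar2, bar3, bar4, bar5, bar6, chunk1, chunk3 may be knocked a few centimetres aside while the robot is not near it.
Once in a run the grip may slacken for a moment while it holds something.
It also fails if it takes over 210 s, if anything falls off the work surface, if the arm or the gripper's body presses on something with over 40 N, if the wrist force passes 120 N, or if a joint passes its speed limit or range.

### The arm

A 7-joint arm with a two-finger parallel gripper is mounted at the origin on the work surface. World frame = base frame: x ahead of the robot, y to its left, z up, the work surface at z = 0. Lengths are in m, angles in rad, forces in N, time in s.
With the tool pointing down it reaches from about 0.4 to 0.875 m from the base axis. Payload 19.3 kg.
Tool frame: the origin (TCP) lies between the finger pads; the fingertips stand 17 mm ahead of it and the grasp point (between the pads) lies 2 mm behind it; z points along the fingers, y is the line along which they close (so a half turn about z gives the same grasp; the last joint's range is limited). The gripper opens to 85 mm and grips with 20 to 120 N. Pads are 22 mm wide; open, the fingers measure 114 mm over their backs; the gripper's body (76 mm by 85 mm) begins 54 mm behind the grasp point. The pads swing forward as they close: fully open they stand 13 mm farther back than shut.
Start: joints at [-1.363, 0.521, -0.036, 1.599, 0.021, 1.021, -0.113], TCP at [0.171, 0.601, 0.248] pointing down, gripper open.
Joint ranges: [-2.91, 2.91], [-0.3, 2.13], [-1.5, 1.42], [0.17, 2.43], [-1.26, 4.41], [0.16, 1.93], [-2.52, 2.52]. Speed limits (rad/s): [1.89, 1.89, 2.39, 2.39, 3.01, 3.01, 3.01].

### API

Orientations are given as [roll, pitch, yaw] about the fixed x, y, z axes, in that order (R = Rz(yaw) Ry(pitch) Rx(roll)).
In Python, from workcell import bot gives the robot as it stands.
- The arm moves only by the shell command python3 -m inch 'ROWS' [FORCE]. ROWS is JSON, a list of rows, each a list of 7 numbers: the shift along the tool's x, y, z in units of 200 mm (1.0 is 200 mm), then the turn, a rotation vector about the tool's x, y, z in units of 90 degrees (1.0 is 90 degrees), then the opening, from 0 (shut) to 1 (fully open). In form: [[x, y, z, rx, ry, rz, grip], ...]. A call has 1 to 20 rows; each row is the pose to reach, as a shift and turn from the pose commanded when the call began, along the tool's axes at that moment; what a row does not reach only later rows make up. A row lasts 1/8 s, in which the tool goes at most 62.5 mm and 10.7 degrees, less where a joint would pass 70% of its speed; a pose out of reach is approached as far as the arm can. A call with a number of a shift or a turn outside -1 to 1 is refused whole. A call with a gripper value outside its range is refused whole. The fingers move at their own pace and stop on an object; FORCE is the grip in N (left out, the last holds). Time passes only in rows, so rows that repeat a pose let the fingers close. It gives the time, the measured TCP pose, the force, the opening and the grip force at its end, in the units of the state.
- bot.observe(): the state, without advancing time (a new reading comes with each control period).
- bot.grab_frame(name): name is "scene" or "top" or "wrist"; returns a dict with "img" (400x640x3 uint8, red, green, blue), "z_map" (400x640 float32, m along the optical axis (not along the pixel's ray), 0 where there is no reading), "vfov" (degrees; the focal length in pixels is half the picture's height over the tangent of half this angle, whatever the lens; pixels are square), "cx", "cy" (the principal point, pixels), "distortion" ([k1, k2, p1, p2, k3] as OpenCV has them; the pictures are not rectified), "rvec" (rotation vector, rad) and "tvec" (3), from world to camera coordinates, as OpenCV has them. Camera axes: x right, y down, z forward; pixel columns grow to the right and rows downward; lengths in m; the calibration is good to about 2 mm. A picture is of the moment at which its call begins.
- bot.job_done(): hands the job in; it is judged then, once.
The state is a dict: "clock": time; "qpos": joint angles; "qd": joint speeds; "joint_efforts": joint torques, N m; "position": TCP position; "tool_rot": TCP orientation; "force": force on the tool from outside, world axes, zero at the start; "moment": the same for the moment, N m; "grip_width": finger opening in m; "finger_force": force on a finger pad.
Only numpy, scipy, OpenCV 4.12 (cv2) and the standard library are available. Lean on these libraries where they do the work, as an engineer would, in place of code of your own. Each camera call takes 0.05 s, during which the arm holds its last target. There are 200 camera calls.

## Working session

There is one attempt and no reset: what is moved stays moved. The work goes in short steps, Python scripts to look and compute and a shell command to move; the robot and the scene stay as the last step left them, time stands still between calls to the robot, and variables do not carry over. Pictures are saved under pics/ and viewed, at most 14 in all, crops included, and the job is handed in when it is done.

```bash
mkdir -p pics; ls
cat > h.py <<'E'
import numpy as np, cv2, sys
from workcell import bot
from scipy.spatial.transform import Rotation as R
def cam(n):
    f=bot.grab_frame(n); f['f']=200/np.tan(np.radians(f['vfov'])/2)
    f['K']=np.array([[f['f'],0,f['cx']],[0,f['f'],f['cy']],[0,0,1]]); f['d']=np.array(f['distortion'])
    f['R']=cv2.Rodrigues(np.array(f['rvec'],float))[0]; f['t']=np.array(f['tvec'],float); return f
def ray(f,u,v):
    p=cv2.undistortPoints(np.array([[[u,v]]],float),f['K'],f['d'])[0,0]; return np.array([p[0],p[1],1])
def pix(f,u,v,z=None):
    r=ray(f,u,v)
    if z is None: return f['R'].T@(r*f['z_map'][int(v),int(u)]-f['t'])
    o=-f['R'].T@f['t']; d=f['R'].T@r; return o+d*(z-o[2])/d[2]
def cloud(f):
    h,w=f['z_map'].shape; u,v=np.meshgrid(np.arange(w),np.arange(h))
    p=cv2.undistortPoints(np.stack([u,v],-1).reshape(-1,1,2).astype(float),f['K'],f['d'])[:,0]
    z=f['z_map'].reshape(-1,1); P=(np.c_[p,np.ones(len(p))]*z-f['t'])@f['R']
    P[z[:,0]==0]=np.nan
    return P.reshape(h,w,3)
def save(f,name,crop=None,s=1):
    im=f['img'][:,:,::-1]
    if crop: im=im[crop[1]:crop[3],crop[0]:crop[2]]
    cv2.imwrite('pics/'+name,cv2.resize(im,None,fx=s,fy=s,interpolation=cv2.INTER_CUBIC))
E
python3 - <<'E'
from h import *
import pickle
for n in('top','scene'):
    f=cam(n); save(f,n+'0.png',None,1.25); pickle.dump(f,open(n+'0.pkl','wb')); print(n,-f['R'].T@f['t'],f['R'][2],f['f'])
s=bot.observe(); print(s)
E
```

```text
pics
top [ 0.32336272 -0.04296977  1.53881146] [ 1.55964143e-01 -7.73289128e-05 -9.87762714e-01] 473.41404864568227
scene [0.97786476 0.31110633 0.90717366] [-0.46295341 -0.3575799  -0.81105533] 381.25091111357295
{'clock': 0.1, 'qpos': array([-1.36319758,  0.52194866, -0.03632514,  1.59997031,  0.02118803,
        1.02109465, -0.1127982 ]), 'qd': array([ 1.75268788e-03, -1.08524637e-03, -4.05033435e-05, -1.03649291e-03,
        1.35192860e-04, -5.36914222e-04, -4.62560659e-04]), 'joint_efforts': array([ 3.11103264e-03, -9.28482842e+01,  1.98395759e+00, -3.70535839e+01,
        1.81215839e-02,  5.26738615e-03, -2.98083376e-05]), 'position': array([0.17134926, 0.60074563, 0.24777996]), 'tool_rot': array([-3.14055816e+00,  6.39834512e-05,  2.86377686e+00]), 'force': array([ 0.11368178, -0.12875687, -0.30781616]), 'moment': array([ 0.02411734,  0.03280911, -0.01311094]), 'finger_force': 0.0, 'grip_width': 0.08543102030486466}
```

View pics/top0.png

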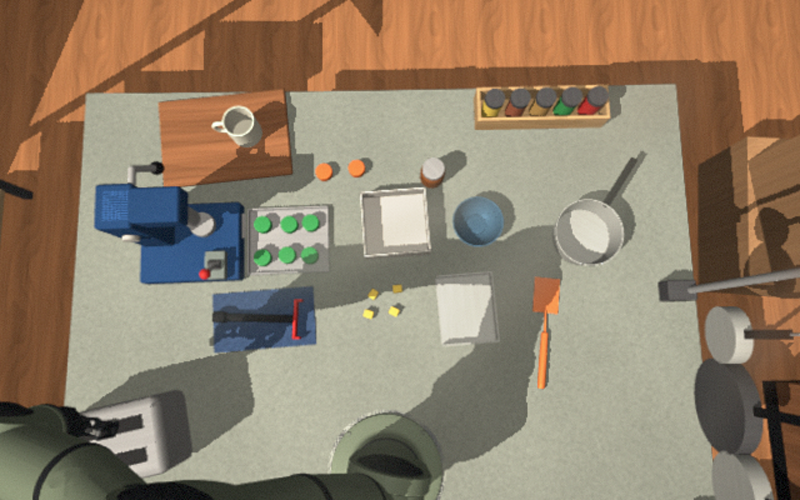

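View pics/scene0.png

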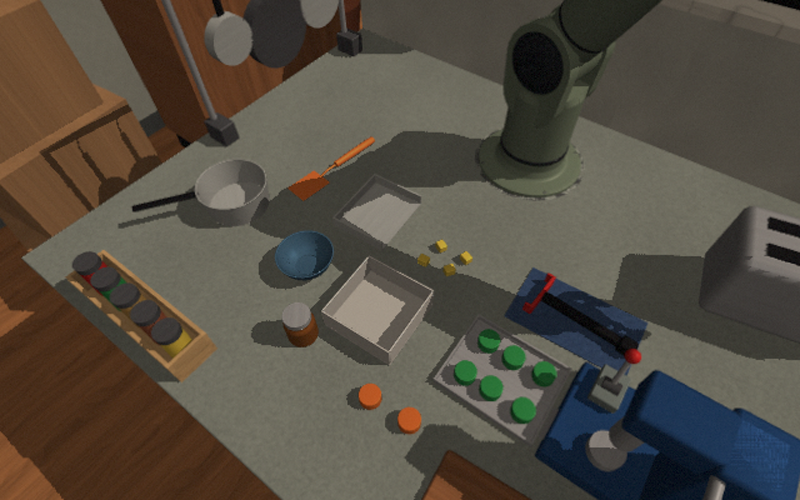

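Top view (pixels ×1.25): 6 green bars in the tray (263,224)…(309,255); yellow offcuts at (373,294), (397,288), (369,314), (395,311); the orange discs (324,171), (357,168) are look-alikes because they are orange and outside the tray. Tote is at (395,222), pan at (467,308) with its mouth facing the offcuts, scraper on its mat at (265,318), red lever tip at (205,273). I'll measure these now.

```bash
cat >> h.py <<'E'
def blobs(f,lo,hi,box,zr,amin=15):
    hsv=cv2.cvtColor(f['img'],cv2.COLOR_RGB2HSV); P=cloud(f)
    m=cv2.inRange(hsv,lo,hi)>0
    with np.errstate(invalid='ignore'):
        m&=(P[...,0]>box[0])&(P[...,0]<box[1])&(P[...,1]>box[2])&(P[...,1]<box[3])&(P[...,2]>zr[0])&(P[...,2]<zr[1])
    n,l,st,c=cv2.connectedComponentsWithStats(m.astype(np.uint8))
    return [(c[i],st[i,4],P[l==i]) for i in range(1,n) if st[i,4]>=amin]
def rect(pts):
    r=cv2.minAreaRect((pts[:,:2]*1000).astype(np.float32)); return np.round(r[0],1),np.round(r[1],1),round(r[2],1)
GREEN=((45,100,40),(80,255,255)); YEL=((20,90,60),(35,255,255)); RED=((0,170,60),(5,255,255))
E
python3 - <<'E'
from h import *
import pickle
for n in('top','scene'):
    f=pickle.load(open(n+'0.pkl','rb')); print(n)
    for nm,c,b,zr in(('green',GREEN,(.3,.8,-.1,.6),(-.01,.06)),('yel',YEL,(.2,.6,-.2,.2),(-.01,.05)),('red',RED,(.2,.8,-.1,.6),(-.01,.2))):
        for c,a,p in blobs(f,*c,b,zr,8): print(nm,c.round(),a,'med',np.nanmedian(p,0).round(3),'zmax',p[:,2].max().round(3),rect(p))
f=pickle.load(open('top0.pkl','rb')); P=cloud(f)
for nm,u0,u1,v0,v1,z0,z1 in(('tote rim',345,440,175,270,.052,.068),('tray rim',235,335,195,285,.010,.022),('pan',425,510,260,355,.022,.034),('scr handle',205,300,300,335,.012,.03),('press plinth',130,250,195,290,.045,.055)):
    Q=P[int(v0/1.25):int(v1/1.25),int(u0/1.25):int(u1/1.25)].reshape(-1,3); Q=Q[(Q[:,2]>z0)&(Q[:,2]<z1)]; print(nm,len(Q),rect(Q),np.median(Q,0).round(3))
hsv=cv2.cvtColor(f['img'],cv2.COLOR_RGB2HSV)
for c,a,p in blobs(f,(100,100,40),(125,255,255),(.2,.45,.1,.45),(-.01,.015),50):print('mat',c,a,rect(p),np.median(p,0))
for u,v in((467,308),(437,277),(490,273),(497,341),(443,343)): print('pan c',pix(f,u/1.25,v/1.25,0.0 if u==467 else .028).round(3))
for u,v in((213,295),(312,288),(317,347),(214,352)): print('mat c',pix(f,u/1.25,v/1.25,.003).round(3))
save(f,'c1.png',(95,145,345,290),3.2)
E
```

```text
top
green [210. 179.] 138 med [0.619 0.312 0.029] zmax 0.04 (array([618.8, 312.8]), array([40.2, 38.7]), 46.7)
green [231. 179.] 134 med [0.618 0.244 0.03 ] zmax 0.04 (array([618.2, 245.5]), array([38.4, 38.8]), 43.3)
green [248. 178.] 136 med [0.621 0.189 0.029] zmax 0.038 (array([622.5, 189.2]), array([39.8, 39.2]), 43.2)
green [229. 204.] 133 med [0.538 0.249 0.03 ] zmax 0.036 (array([538.3, 249. ]), array([38.2, 39.4]), 21.1)
green [246. 202.] 73 med [0.543 0.195 0.029] zmax 0.037 (array([544.8, 194.9]), array([22.1, 37.8]), 23.6)
green [210. 206.] 139 med [0.532 0.31  0.029] zmax 0.037 (array([532.6, 312.1]), array([38.5, 41.1]), 12.2)
yel [317. 231.] 47 med [ 0.447 -0.032  0.02 ] zmax 0.028 (array([446.5, -33.3]), array([22.6, 18.2]), 89.1)
yel [298. 235.] 54 med [0.434 0.029 0.018] zmax 0.027 (array([435.7,  29. ]), array([19.9, 25.1]), 53.7)
yel [315. 249.] 53 med [ 0.389 -0.024  0.018] zmax 0.028 (array([390.3, -24.3]), array([24. , 21.8]), 61.9)
yel [294. 251.] 55 med [0.383 0.043 0.018] zmax 0.027 (array([384.7,  42.2]), array([25.6, 20.6]), 78.4)
red [164. 219.] 42 med [0
[... 1580 characters left out ...]
([586.6, 258.7]), array([205.8, 226.8]), 2.5) [0.573 0.268 0.015]
pan 201 (array([ 394.1, -210.9]), array([179.5, 147.6]), 3.7) [ 0.397 -0.26   0.027]
scr handle 375 (array([394.6, 324.3]), array([213.4,  83. ]), 80.6) [0.379 0.314 0.026]
press plinth 2600 (array([572.2, 490.2]), array([201.1, 252.7]), 1.7) [0.55  0.477 0.05 ]
mat [221.79763912 268.64755481] 593 (array([348.8, 306. ]), array([ 86.6, 250.5]), 3.7) [0.32828273 0.26468601 0.00274034]
pan c [ 0.395 -0.214  0.   ]
pan c [ 0.473 -0.137  0.028]
pan c [ 0.482 -0.273  0.028]
pan c [ 0.31  -0.283  0.028]
pan c [ 0.307 -0.147  0.028]
mat c [0.439 0.441 0.003]
mat c [0.453 0.187 0.003]
mat c [0.302 0.173 0.003]
mat c [0.295 0.434 0.003]
```

View pics/c1.png

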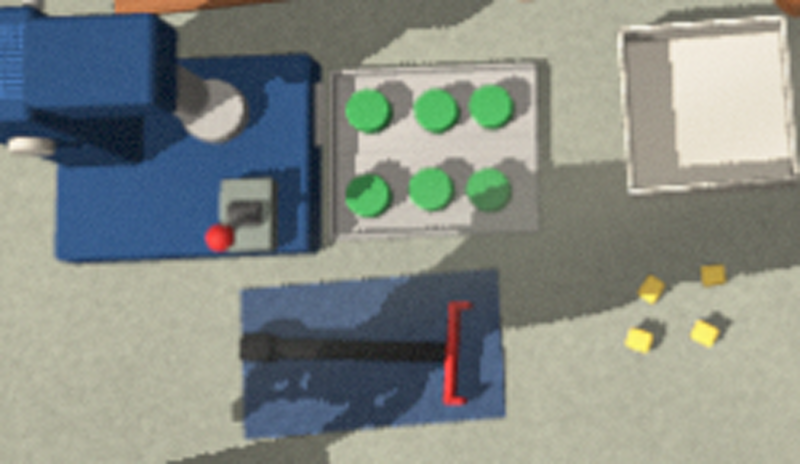

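```bash
cat >> h.py <<'E'
def plan(*wps):
    "rows (shift in tool units, turn in 90deg) for absolute waypoints (x,y,z,yawdeg)"
    s=bot.observe(); p0=np.array(s['position']); R0=R.from_euler('xyz',s['tool_rot'])
    print('at',p0.round(4),np.degrees(s['tool_rot']).round(1),'w',round(s['grip_width'],4),'t',round(s['clock'],1))
    for w in wps:
        d=R0.inv().apply(np.array(w[:3])-p0)/.2
        r=(R0.inv()*R.from_euler('xyz',[np.pi,0,np.radians(w[3])])).as_rotvec()/(np.pi/2)
        print(w,'->',d.round(3),r.round(3))
E
python3 - <<'E'
from h import *
import pickle
for n in('top','scene'):
    f=pickle.load(open(n+'0.pkl','rb')); P=cloud(f).reshape(-1,3)
    P=P[(P[:,1]>.33)&(P[:,1]<.55)&(P[:,0]>.4)&(P[:,0]<.8)]
    for z0,z1 in((.06,.09),(.09,.12),(.12,.15),(.15,.2),(.2,.28),(.28,.32)):
        Q=P[(P[:,2]>z0)&(P[:,2]<z1)]
        if len(Q)>5: print(n,z0,len(Q),Q.min(0).round(3),Q.max(0).round(3),np.median(Q,0).round(3))
f=pickle.load(open('top0.pkl','rb'))
for nm,u,v,z in(('blade',452,352,.033),('bladeT',462,303,.033),('bladeB',460,402,.033),('handle',345,350,.027),('butt',256,347,.033),('block',247,213,.085),('tote',0,0,0)):
    print(nm,pix(f,95+u/3.2,145+v/3.2,z).round(3))
plan((.43,.412,.2,180),(.43,.412,.135,180))
E
```

```text
top 0.06 637 [0.477 0.37  0.06 ] [0.658 0.549 0.09 ] [0.543 0.432 0.074]
top 0.09 84 [0.494 0.411 0.09 ] [0.605 0.549 0.12 ] [0.571 0.526 0.104]
top 0.12 93 [0.47  0.404 0.12 ] [0.631 0.548 0.15 ] [0.577 0.524 0.141]
top 0.15 232 [0.469 0.406 0.15 ] [0.724 0.549 0.2  ] [0.58  0.444 0.165]
top 0.2 508 [0.551 0.425 0.2  ] [0.736 0.55  0.28 ] [0.606 0.513 0.254]
top 0.28 1634 [0.562 0.424 0.28 ] [0.702 0.55  0.308] [0.612 0.493 0.299]
scene 0.06 1575 [0.475 0.392 0.06 ] [0.656 0.527 0.09 ] [0.591 0.438 0.073]
scene 0.09 252 [0.491 0.412 0.09 ] [0.662 0.529 0.12 ] [0.612 0.525 0.105]
scene 0.12 332 [0.478 0.404 0.12 ] [0.663 0.535 0.15 ] [0.629 0.525 0.14 ]
scene 0.15 787 [0.47  0.405 0.15 ] [0.663 0.549 0.2  ] [0.634 0.472 0.172]
scene 0.2 1313 [0.585 0.424 0.2  ] [0.692 0.55  0.28 ] [0.654 0.496 0.258]
scene 0.28 5232 [0.564 0.424 0.28 ] [0.692 0.55  0.303] [0.624 0.497 0.299]
blade [0.374 0.224 0.033]
bladeT [0.421 0.214 0.033]
bladeB [0.325 0.215 0.033]
handle [0.378 0.33  0.027]
butt [0.382 0.416 0.033]
block [0.508 0.413 0.085]
tote [0.746 0.699 0.   ]
at [0.1713 0.6007 0.2478] [-179.9    0.   164.1] w 0.0854 t 0.1
(0.43, 0.412, 0.2, 180) -> [-1.502 -0.553  0.24 ] [-0.001 -0.    -0.177]
(0.43, 0.412, 0.135, 180) -> [-1.502 -0.552  0.565] [-0.001 -0.    -0.177]
```

```bash
python3 -m inch '[[-1,-0.4,0.1,0,0,-0.177,0],[-1,-0.4,0.1,0,0,-0.177,0],[-1,-0.4,0.1,0,0,-0.177,0],[-1,-0.4,0.1,0,0,-0.177,0],[-1,-0.4,0.1,0,0,-0.177,0],[-1,-0.4,0.1,0,0,-0.177,0]]' && python3 -c "
from h import *
plan((.42,.408,.16,180))"
```

```text
clock: 0.85
position: [0.3411, 0.4698, 0.2282]
tool_rot: [3.142, -0.001, -3.141]
force: [0.1, -0.1, -0.4]
grip_width: -0.0004
finger_force: 0.0
at [0.3411 0.4698 0.2282] [ 180.    -0.  -179.9] w -0.0004 t 0.8
(0.42, 0.408, 0.16, 180) -> [-0.395 -0.309  0.341] [ 0.    -0.     0.001]
```

```bash
python3 -m inch '[[-0.39,-0.31,0.2,0,-0.333,0,0],[-0.39,-0.31,0.3,0,-0.333,0,0],[-0.39,-0.31,0.44,0,-0.333,0,0],[-0.45,-0.31,0.44,0,-0.333,0,0],[-0.5,-0.31,0.44,0,-0.333,0,0],[-0.55,-0.31,0.44,0,-0.333,0,0],[-0.6,-0.31,0.44,0,-0.333,0,0],[-0.65,-0.31,0.44,0,-0.333,0,0],[-0.7,-0.31,0.44,0,-0.333,0,0],[-0.75,-0.31,0.44,0,-0.333,0,0],[-0.8,-0.31,0.44,0,-0.333,0,0],[-0.84,-0.31,0.44,0,-0.333,0,0],[-0.84,-0.31,0.44,0,-0.333,0,0]]'
python3 - <<'E'
from h import *
f=cam('scene')
for c,a,p in blobs(f,*RED,(.4,.7,.35,.5),(.05,.2),5): print(c,a,np.median(p,0).round(3))
save(f,'s1.png',(380,180,640,400),2.3)
E
```

```text
clock: 2.48
position: [0.5104, 0.407, 0.1403]
tool_rot: [-3.142, 0.523, 3.141]
force: [-0.0, -0.5, 0.0]
grip_width: 0.0
finger_force: 0.0
[497.83760684 303.60683761] 117 [0.537 0.418 0.158]
```

View pics/s1.png

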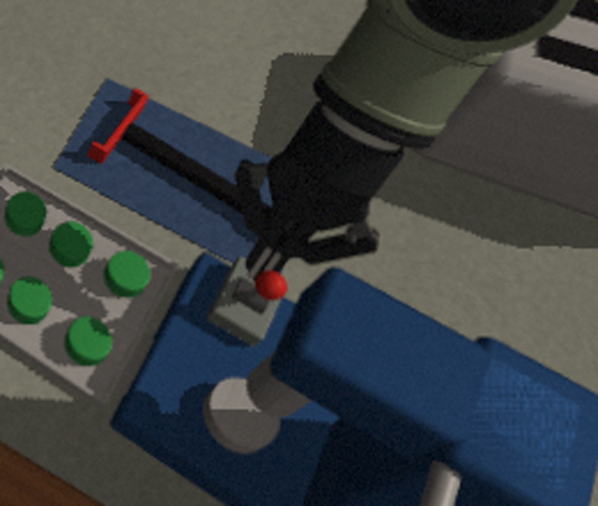

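The picture shows the ball at crop (271,285), part-way over, with the fingers behind it and the head clear. I'll push about 20 mm more.

```bash
python3 -m inch '[[-0.03,0,0.017,0,0,0,0],[-0.06,0,0.034,0,0,0,0],[-0.09,0,0.05,0,0,0,0],[-0.09,0,0.05,0,0,0,0]]' && python3 -m inch '[[0.1,0,-0.06,0,0,0,0],[0.3,0,-0.17,0,0,0,0],[0.4,0,-0.5,0,0.333,0,0],[0.4,0,-0.7,0,0.333,0,0],[0.4,0,-0.7,0,0.333,0,0.8],[0.4,0,-0.7,0,0.333,0,0.8]]'
python3 - <<'E'
from h import *
f=cam('scene')
for c,a,p in blobs(f,*RED,(.4,.7,.35,.5),(.05,.2),5): print(c,a,np.median(p,0).round(3))
for c,a,p in blobs(f,*GREEN,(.3,.8,-.1,.6),(-.01,.06)): print(c.round(),a,'med',np.nanmedian(p,0).round(3))
f=cam('top')
for c,a,p in blobs(f,*GREEN,(.3,.8,-.1,.6),(-.01,.06)): print(c.round(),a,'med',np.nanmedian(p,0).round(3))
plan((.54,.31,.12,180))
E
```

```text
clock: 3.02
position: [0.5286, 0.4056, 0.1388]
tool_rot: [-3.137, 0.519, -3.14]
force: [-20.5, -8.7, -1.1]
grip_width: -0.0001
finger_force: 11.5
clock: 3.78
position: [0.3925, 0.4083, 0.2254]
tool_rot: [3.135, -0.001, 3.141]
force: [0.4, -0.3, -0.4]
grip_width: 0.0361
finger_force: 0.0
[493.64035088 311.29824561] 114 [0.554 0.418 0.151]
[391. 273.] 262 med [0.543 0.193 0.028]
[410. 286.] 274 med [0.544 0.25  0.029]
[372. 298.] 282 med [0.627 0.191 0.029]
[435. 299.] 297 med [0.539 0.313 0.029]
[392. 310.] 294 med [0.624 0.246 0.029]
[418. 328.] 316 med [0.625 0.313 0.029]
[210. 179.] 138 med [0.619 0.313 0.029]
[231. 179.] 133 med [0.618 0.244 0.029]
[248. 178.] 137 med [0.621 0.189 0.029]
[229. 203.] 122 med [0.539 0.249 0.03 ]
[245. 201.] 25 med [0.548 0.199 0.029]
[210. 206.] 142 med [0.532 0.311 0.029]
at [0.3938 0.4065 0.2226] [179.9  -0.  179.8] w 0.0509 t 3.9
(0.54, 0.31, 0.12, 180) -> [-0.733 -0.481  0.512] [ 0.001 -0.    -0.002]
```

The lever is hard over: ball at x 0.554, mirror of its start. Next is bar A at (0.535, 0.312), gripped diagonally.

```bash
python3 -m inch '[[-0.35,-0.24,0,0,0,0.25,0.68],[-0.71,-0.47,0,0,0,0.5,0.68],[-0.71,-0.47,0,0,0,0.5,0.68],[-0.71,-0.47,0,0,0,0.5,0.68],[-0.71,-0.47,0.4,0,0,0.5,0.68],[-0.71,-0.47,0.7,0,0,0.5,0.68],[-0.71,-0.47,0.9,0,0,0.5,0.68],[-0.71,-0.47,0.97,0,0,0.5,0.68],[-0.71,-0.47,0.97,0,0,0.5,0.68],[-0.71,-0.47,0.97,0,0,0.5,0.3],[-0.71,-0.47,0.97,0,0,0.5,0.3],[-0.71,-0.47,0.97,0,0,0.5,0.3],[-0.71,-0.47,0.97,0,0,0.5,0.3]]' 40
python3 - <<'E'
from h import *
f=cam('wrist'); save(f,'w1.png',None,1)
plan((.535,.312,.16,135))
E
```

```text
clock: 5.5
position: [0.5343, 0.314, 0.0304]
tool_rot: [3.138, 0.001, 2.356]
force: [-1.9, -0.8, 9.1]
grip_width: 0.0423
finger_force: 41.2
at [0.5343 0.314  0.0304] [179.8   0.  135. ] w 0.0424 t 5.5
(0.535, 0.312, 0.16, 135) -> [-0.01  -0.002 -0.648] [0.002 0.    0.   ]
```

View pics/w1.png

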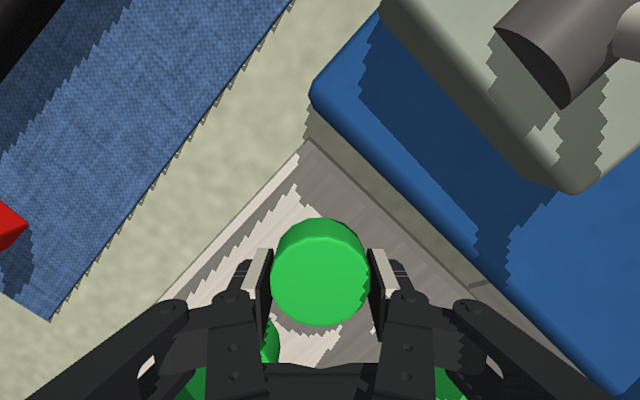

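Bar centred between the pads at (320,275), grip 42 mm. I'll lift it, carry it towards the tote, and refine the tote pose.

```bash
python3 -m inch '[[0,0,-0.3,0,0,0,0.3],[0,0,-0.6,0,0,0,0.3],[-0.3,-0.24,-0.6,0,0,0.1,0.3],[-0.6,-0.48,-0.6,0,0,0.2,0.3],[-0.92,-0.71,-0.6,0,0,0.3,0.3],[-0.92,-0.71,-0.6,0,0,0.4,0.3],[-0.92,-0.71,-0.6,0,0,0.5,0.3],[-0.92,-0.71,-0.6,0,0,0.5,0.3]]'
python3 - <<'E'
from h import *
import pickle
f=pickle.load(open('top0.pkl','rb'))
c=[pix(f,95+u/3.2,145+v/3.2,.06) for u,v in((618,27),(785,17),(797,178),(630,192))]
print(np.round(c,3),np.mean(c,0))
c=[pix(f,95+u/3.2,145+v/3.2,.016) for u,v in((333,72),(537,60),(540,230),(336,237))]
print(np.round(c,3),np.mean(c,0))
f=pickle.load(open('scene0.pkl','rb'))
c=[pix(f,u/1.25,v/1.25,.06) for u,v in((324,307),(371,258),(434,292),(389,345))]
print(np.round(c,3),np.mean(c,0))
plan((.601,-.101,.15,90))
print(bot.observe()['qpos'].round(2))
E
```

```text
clock: 6.55
position: [0.5634, 0.0829, 0.1493]
tool_rot: [3.14, -0.001, 1.571]
force: [-0.1, 1.1, -1.1]
grip_width: 0.042
finger_force: 43.7
[[ 0.693  0.057  0.06 ]
 [ 0.7   -0.111  0.06 ]
 [ 0.537 -0.119  0.06 ]
 [ 0.526  0.046  0.06 ]] [ 0.61395819 -0.03186768  0.06      ]
[[0.661 0.351 0.016]
 [0.67  0.143 0.016]
 [0.495 0.14  0.016]
 [0.491 0.345 0.016]] [0.57933471 0.24464457 0.016     ]
[[ 0.693 -0.109  0.06 ]
 [ 0.541 -0.109  0.06 ]
 [ 0.53   0.051  0.06 ]
 [ 0.68   0.049  0.06 ]] [ 0.61105042 -0.02941349  0.06      ]
at [0.5634 0.0829 0.1493] [179.9  -0.   90. ] w 0.042 t 6.5
(0.601, -0.101, 0.15, 90) -> [-0.919  0.187 -0.004] [ 0.001 -0.     0.   ]
[-0.45  0.58  0.28  1.85 -0.22  0.74 -0.05]
```

```bash
python3 -m inch '[[-0.3,0.03,0,0,0,0,0.3],[-0.6,0.06,0,0,0,0,0.3],[-0.84,0.09,0,0,0,0,0.3],[-0.84,0.09,0,0,0,0,0.3],[-0.84,0.09,0.3,0,0,0,0.3],[-0.84,0.09,0.45,0,0,0,0.3],[-0.84,0.09,0.45,0,0,0,0.3],[-0.84,0.09,0.45,0,0,0,0.62],[-0.84,0.09,0.45,0,0,0,0.62],[-0.84,0.09,0.45,0,0,0,0.62],[-0.84,0.09,0.2,0,0,0,0.62],[-0.84,0.09,-0.1,0,0,0,0.68],[-0.3,0,-0.1,0,0,0,0.68],[-0.1,0,-0.1,0,0,0,0.68],[-0.1,0,-0.1,0,0,0,0.68]]'
python3 - <<'E'
from h import *
for n in('scene','top'):
    f=cam(n)
    for c,a,p in blobs(f,*GREEN,(.3,.8,-.2,.6),(-.01,.09)): print(c.round(),a,'med',np.nanmedian(p,0).round(3))
plan((.54,.249,.16,135))
E
```

```text
clock: 8.43
position: [0.5624, 0.0669, 0.1686]
tool_rot: [3.141, -0.002, 1.575]
force: [0.2, -1.0, -0.5]
grip_width: 0.0583
finger_force: 0.0
[295. 229.] 218 med [ 0.586 -0.081  0.028]
[391. 272.] 260 med [0.542 0.193 0.029]
[410. 286.] 275 med [0.545 0.25  0.028]
[372. 298.] 284 med [0.627 0.19  0.029]
[392. 310.] 293 med [0.624 0.246 0.029]
[418. 328.] 317 med [0.625 0.313 0.029]
[210. 179.] 136 med [0.619 0.312 0.03 ]
[231. 179.] 133 med [0.618 0.244 0.03 ]
[333. 190.] 74 med [ 0.576 -0.086  0.029]
[229. 204.] 132 med [0.537 0.248 0.03 ]
at [0.5627 0.0663 0.1684] [ 1.80e+02 -1.00e-01  9.03e+01] w 0.0579 t 8.5
(0.54, 0.249, 0.16, 135) -> [ 0.914 -0.109  0.043] [ 0.001 -0.001 -0.497]
```

```bash
python3 -m inch '[[0.3,-0.05,0,0,0,-0.12,0.68],[0.6,-0.1,0,0,0,-0.24,0.68],[0.91,-0.11,0,0,0,-0.36,0.68],[0.91,-0.11,0,0,0,-0.5,0.68],[0.91,-0.11,0.3,0,0,-0.5,0.68],[0.91,-0.11,0.55,0,0,-0.5,0.68],[0.91,-0.11,0.695,0,0,-0.5,0.68],[0.91,-0.11,0.695,0,0,-0.5,0.68],[0.91,-0.11,0.695,0,0,-0.5,0.3],[0.91,-0.11,0.695,0,0,-0.5,0.3],[0.91,-0.11,0.695,0,0,-0.5,0.3],[0.91,-0.11,0.695,0,0,-0.5,0.3],[0.91,-0.11,0.4,0,0,-0.5,0.3],[0.91,-0.11,0,0,0,-0.5,0.3],[0.6,-0.1,0,0,0,-0.4,0.3],[0.3,-0.05,0,0,0,-0.3,0.3],[0,0,0,0,0,-0.2,0.3],[0,0,0,0,0,-0.1,0.3],[0,0,0,0,0,0,0.3],[0,0,0,0,0,0,0.3]]' && python3 -m inch '[[-0.3,0.18,0,0,0,0,0.3],[-0.6,0.35,0,0,0,0,0.3],[-0.74,0.44,0,0,0,0,0.3],[-0.74,0.44,0,0,0,0,0.3],[-0.74,0.44,0.3,0,0,0,0.3],[-0.74,0.44,0.54,0,0,0,0.3],[-0.74,0.44,0.54,0,0,0,0.3],[-0.74,0.44,0.54,0,0,0,0.62],[-0.74,0.44,0.54,0,0,0,0.62],[-0.74,0.44,0.54,0,0,0,0.62],[-0.74,0.44,0.2,0,0,0,0.62],[-0.74,0.44,0,0,0,0,0.68],[-0.3,0.2,0,0,0,0,0.68],[0,0,0,0,0,0,0.68],[0,0,0,0,0,0,0.68],[0,0,0,0,0,0,0.68]]'
python3 - <<'E'
from h import *
for n in('scene','top'):
    f=cam(n)
    for c,a,p in blobs(f,*GREEN,(.3,.8,-.2,.6),(-.01,.09)): print(c.round(),a,'med',np.nanmedian(p,0).round(3))
plan((.541,.193,.168,135))
E
```

```text
clock: 11.02
position: [0.563, 0.063, 0.1686]
tool_rot: [3.141, -0.0, 1.572]
force: [-0.7, 0.1, 0.3]
grip_width: 0.0422
finger_force: 41.1
clock: 13.02
position: [0.5617, 0.0665, 0.1688]
tool_rot: [3.141, -0.002, 1.576]
force: [1.2, -0.4, 0.5]
grip_width: 0.058
finger_force: 0.0
[295. 229.] 217 med [ 0.586 -0.08   0.028]
[280. 248.] 238 med [ 0.656 -0.075  0.028]
[391. 272.] 262 med [0.542 0.193 0.029]
[372. 298.] 282 med [0.627 0.191 0.029]
[392. 310.] 296 med [0.625 0.246 0.029]
[418. 328.] 320 med [0.625 0.313 0.029]
[328. 166.] 53 med [ 0.656 -0.071  0.03 ]
[210. 179.] 137 med [0.618 0.313 0.029]
[231. 179.] 133 med [0.618 0.244 0.029]
[333. 190.] 83 med [ 0.577 -0.086  0.029]
at [0.5633 0.0629 0.1687] [179.9  -0.   90.1] w 0.0583 t 13.1
(0.541, 0.193, 0.168, 135) -> [ 0.651 -0.111  0.004] [ 0.001  0.    -0.499]
```

```bash
python3 -m inch '[[0.3,-0.05,0,0,0,-0.12,0.68],[0.65,-0.11,0,0,0,-0.24,0.68],[0.65,-0.11,0,0,0,-0.36,0.68],[0.65,-0.11,0,0,0,-0.5,0.68],[0.65,-0.11,0.3,0,0,-0.5,0.68],[0.65,-0.11,0.55,0,0,-0.5,0.68],[0.65,-0.11,0.695,0,0,-0.5,0.68],[0.65,-0.11,0.695,0,0,-0.5,0.68],[0.65,-0.11,0.695,0,0,-0.5,0.3],[0.65,-0.11,0.695,0,0,-0.5,0.3],[0.65,-0.11,0.695,0,0,-0.5,0.3],[0.65,-0.11,0.695,0,0,-0.5,0.3],[0.65,-0.11,0.4,0,0,-0.5,0.3],[0.65,-0.11,0,0,0,-0.5,0.3],[0.6,-0.1,0,0,0,-0.4,0.3],[0.3,-0.05,0,0,0,-0.3,0.3],[0,0,0,0,0,-0.2,0.3],[0,0,0,0,0,-0.1,0.3],[0,0,0,0,0,0,0.3],[0,0,0,0,0,0,0.3]]' && python3 -m inch '[[-0.3,0.04,0,0,0,0,0.3],[-0.48,0.075,0,0,0,0,0.3],[-0.48,0.075,0,0,0,0,0.3],[-0.48,0.075,0.3,0,0,0,0.3],[-0.48,0.075,0.54,0,0,0,0.3],[-0.48,0.075,0.54,0,0,0,0.3],[-0.48,0.075,0.54,0,0,0,0.62],[-0.48,0.075,0.54,0,0,0,0.62],[-0.48,0.075,0.54,0,0,0,0.62],[-0.48,0.075,0.2,0,0,0,0.62],[-0.48,0.075,0,0,0,0,0.68],[-0.2,0.03,0,0,0,0,0.68],[0,0,0,0,0,0,0.68],[0,0,0,0,0,0,0.68],[0,0,0,0,0,0,0.68]]'
python3 - <<'E'
from h import *
for n in('scene','top'):
    f=cam(n)
    for c,a,p in blobs(f,*GREEN,(.3,.8,-.2,.6),(-.01,.09)): print(c.round(),a,'med',np.nanmedian(p,0).round(3))
plan((.622,.190,.168,135))
E
```

```text
clock: 15.62
position: [0.563, 0.063, 0.1684]
tool_rot: [3.141, -0.0, 1.572]
force: [0.8, -0.7, 0.2]
grip_width: 0.0423
finger_force: 41.1
clock: 17.5
position: [0.5631, 0.0622, 0.1685]
tool_rot: [3.141, 0.0, 1.571]
force: [0.2, -1.2, -0.1]
grip_width: 0.0581
finger_force: 0.0
[295. 229.] 217 med [ 0.587 -0.081  0.028]
[312. 239.] 227 med [ 0.583 -0.027  0.028]
[280. 248.] 239 med [ 0.656 -0.076  0.028]
[372. 298.] 283 med [0.627 0.19  0.029]
[392. 310.] 294 med [0.624 0.246 0.029]
[418. 328.] 320 med [0.626 0.313 0.029]
[329. 166.] 60 med [ 0.656 -0.073  0.029]
[210. 179.] 137 med [0.618 0.312 0.029]
[231. 179.] 133 med [0.618 0.244 0.029]
[243. 178.] 15 med [0.621 0.206 0.029]
[315. 191.] 61 med [ 0.571 -0.028  0.029]
[333. 189.] 109 med [ 0.58  -0.085  0.029]
at [0.5631 0.0616 0.1682] [180.    0.   89.9] w 0.0581 t 17.6
(0.622, 0.19, 0.168, 135) -> [0.643 0.294 0.001] [ 0.     0.    -0.501]
```

Bar F goes to slot S4 (0.648, −0.029).

```bash
python3 -m inch '[[0.3,0.15,0,0,0,-0.12,0.68],[0.64,0.295,0,0,0,-0.24,0.68],[0.64,0.295,0,0,0,-0.36,0.68],[0.64,0.295,0,0,0,-0.5,0.68],[0.64,0.295,0.3,0,0,-0.5,0.68],[0.64,0.295,0.55,0,0,-0.5,0.68],[0.64,0.295,0.695,0,0,-0.5,0.68],[0.64,0.295,0.695,0,0,-0.5,0.68],[0.64,0.295,0.695,0,0,-0.5,0.3],[0.64,0.295,0.695,0,0,-0.5,0.3],[0.64,0.295,0.695,0,0,-0.5,0.3],[0.64,0.295,0.695,0,0,-0.5,0.3],[0.64,0.295,0.4,0,0,-0.5,0.3],[0.64,0.295,0,0,0,-0.5,0.3],[0.6,0.2,0,0,0,-0.4,0.3],[0.3,0.1,0,0,0,-0.3,0.3],[0,0,0,0,0,-0.2,0.3],[0,0,0,0,0,-0.1,0.3],[0,0,0,0,0,0,0.3],[0,0,0,0,0,0,0.3]]' && python3 -m inch '[[-0.3,0.2,0,0,0,0,0.3],[-0.45,0.425,0,0,0,0,0.3],[-0.45,0.425,0,0,0,0,0.3],[-0.45,0.425,0.3,0,0,0,0.3],[-0.45,0.425,0.54,0,0,0,0.3],[-0.45,0.425,0.54,0,0,0,0.3],[-0.45,0.425,0.54,0,0,0,0.62],[-0.45,0.425,0.54,0,0,0,0.62],[-0.45,0.425,0.54,0,0,0,0.62],[-0.45,0.425,0.2,0,0,0,0.62],[-0.45,0.425,0,0,0,0,0.68],[-0.2,0.2,0,0,0,0,0.68],[0,0,0,0,0,0,0.68],[0,0,0,0,0,0,0.68],[0,0,0,0,0,0,0.68]]'
python3 - <<'E'
from h import *
for n in('scene','top'):
    f=cam(n)
    for c,a,p in blobs(f,*GREEN,(.3,.8,-.2,.6),(-.01,.09)): print(c.round(),a,'med',np.nanmedian(p,0).round(3))
plan((.621,.245,.168,135))
E
```

```text
clock: 20.1
position: [0.563, 0.063, 0.1685]
tool_rot: [3.141, -0.0, 1.572]
force: [-0.6, -0.5, 0.8]
grip_width: 0.0424
finger_force: 41.1
clock: 21.98
position: [0.5634, 0.0628, 0.1688]
tool_rot: [3.14, -0.0, 1.572]
force: [0.1, -1.3, -0.0]
grip_width: 0.0581
finger_force: 0.0
[295. 229.] 219 med [ 0.586 -0.081  0.028]
[312. 239.] 229 med [ 0.584 -0.026  0.028]
[288. 253.] 479 med [ 0.655 -0.046  0.029]
[392. 310.] 294 med [0.624 0.246 0.029]
[423. 310.] 298 med [0.58  0.302 0.029]
[315. 168.] 115 med [ 0.649 -0.028  0.029]
[328. 166.] 64 med [ 0.656 -0.071  0.029]
[231. 179.] 133 med [0.618 0.244 0.03 ]
[316. 190.] 99 med [ 0.578 -0.03   0.029]
[332. 189.] 110 med [ 0.58  -0.083  0.029]
[213. 193.] 137 med [0.574 0.301 0.029]
at [0.5636 0.0619 0.1683] [180.    0.   89.9] w 0.058 t 22.1
(0.621, 0.245, 0.168, 135) -> [0.916 0.286 0.001] [ 0.     0.    -0.501]
```

The disturbance moved the remaining bar D to (0.576, 0.301). E comes first, into S6.

```bash
python3 -m inch '[[0.3,0.15,0,0,0,-0.12,0.68],[0.6,0.29,0,0,0,-0.24,0.68],[0.91,0.29,0,0,0,-0.36,0.68],[0.91,0.29,0,0,0,-0.5,0.68],[0.91,0.29,0.3,0,0,-0.5,0.68],[0.91,0.29,0.55,0,0,-0.5,0.68],[0.91,0.29,0.695,0,0,-0.5,0.68],[0.91,0.29,0.695,0,0,-0.5,0.68],[0.91,0.29,0.695,0,0,-0.5,0.3],[0.91,0.29,0.695,0,0,-0.5,0.3],[0.91,0.29,0.695,0,0,-0.5,0.3],[0.91,0.29,0.695,0,0,-0.5,0.3],[0.91,0.29,0.4,0,0,-0.5,0.3],[0.91,0.29,0,0,0,-0.5,0.3],[0.6,0.2,0,0,0,-0.4,0.3],[0.3,0.1,0,0,0,-0.3,0.3],[0,0,0,0,0,-0.2,0.3],[0,0,0,0,0,-0.1,0.3],[0,0,0,0,0,0,0.3],[0,0,0,0,0,0,0.3]]' && python3 -m inch '[[-0.1,0.2,0,0,0,0,0.3],[-0.2,0.41,0,0,0,0,0.3],[-0.2,0.41,0,0,0,0,0.3],[-0.2,0.41,0.3,0,0,0,0.3],[-0.2,0.41,0.54,0,0,0,0.3],[-0.2,0.41,0.54,0,0,0,0.3],[-0.2,0.41,0.54,0,0,0,0.62],[-0.2,0.41,0.54,0,0,0,0.62],[-0.2,0.41,0.54,0,0,0,0.62],[-0.2,0.41,0.2,0,0,0,0.62],[-0.2,0.41,0,0,0,0,0.68],[0.3,0.2,0,0,0,0,0.68],[0.4,0,0,0,0,0,0.68],[0.4,0,0,0,0,0,0.68],[0.4,0,0,0,0,0,0.68]]'
python3 - <<'E'
from h import *
for n in('scene','top'):
    f=cam(n)
    for c,a,p in blobs(f,*GREEN,(.3,.8,-.2,.6),(-.01,.09)): print(c.round(),a,'med',np.nanmedian(p,0).round(3))
plan((.577,.301,.168,135))
E
```

```text
clock: 24.58
position: [0.563, 0.063, 0.1684]
tool_rot: [3.141, -0.0, 1.572]
force: [0.9, 0.6, 0.3]
grip_width: 0.042
finger_force: 41.2
clock: 26.45
position: [0.5622, 0.1445, 0.1688]
tool_rot: [3.141, -0.001, 1.574]
force: [1.2, -0.6, 0.6]
grip_width: 0.0583
finger_force: 0.0
[295. 229.] 220 med [ 0.587 -0.081  0.029]
[312. 239.] 229 med [ 0.584 -0.026  0.028]
[288. 253.] 483 med [ 0.655 -0.047  0.029]
[311. 267.] 214 med [0.651 0.026 0.029]
[423. 310.] 297 med [0.58  0.302 0.029]
[313. 166.] 40 med [ 0.657 -0.022  0.03 ]
[330. 168.] 111 med [ 0.65  -0.08   0.029]
[299. 170.] 112 med [0.645 0.024 0.029]
[333. 189.] 107 med [ 0.58  -0.085  0.029]
[208. 193.] 29 med [0.574 0.316 0.03 ]
[316. 193.] 34 med [ 0.568 -0.031  0.029]
at [0.5635 0.1423 0.1686] [179.9  -0.   90. ] w 0.0581 t 26.6
(0.577, 0.301, 0.168, 135) -> [0.793 0.067 0.003] [ 0.001  0.    -0.5  ]
```

```bash
python3 -m inch '[[0.3,0.03,0,0,0,-0.12,0.68],[0.6,0.06,0,0,0,-0.24,0.68],[0.79,0.067,0,0,0,-0.36,0.68],[0.79,0.067,0,0,0,-0.5,0.68],[0.79,0.067,0.3,0,0,-0.5,0.68],[0.79,0.067,0.55,0,0,-0.5,0.68],[0.79,0.067,0.695,0,0,-0.5,0.68],[0.79,0.067,0.695,0,0,-0.5,0.68],[0.79,0.067,0.695,0,0,-0.5,0.3],[0.79,0.067,0.695,0,0,-0.5,0.3],[0.79,0.067,0.695,0,0,-0.5,0.3],[0.79,0.067,0.695,0,0,-0.5,0.3],[0.79,0.067,0.4,0,0,-0.5,0.3],[0.79,0.067,0,0,0,-0.5,0.3],[0.6,0.06,0,0,0,-0.4,0.3],[0.3,0,0,0,0,-0.3,0.3],[0,0,0,0,0,-0.2,0.3],[0,0,0,0,0,-0.1,0.3],[0,0,0,0,0,0,0.3],[0,0,0,0,0,0,0.3]]' && python3 -m inch '[[-0.3,0.03,0,0,0,0,0.3],[-0.62,0.06,0,0,0,0,0.3],[-0.62,0.06,0,0,0,0,0.3],[-0.62,0.06,0.3,0,0,0,0.3],[-0.62,0.06,0.54,0,0,0,0.3],[-0.62,0.06,0.54,0,0,0,0.3],[-0.62,0.06,0.54,0,0,0,0.62],[-0.62,0.06,0.54,0,0,0,0.62],[-0.62,0.06,0.54,0,0,0,0.62],[-0.62,0.06,0.2,0,0,0,0.62],[-0.62,0.06,0,0,0,0,0.68],[-0.3,0,0,0,0,0,0.68],[0,0,0,0,0,0,0.68],[0.3,0,0,0,0,0,0.68],[0.5,-0.1,0,0,0,0,0.68],[0.5,-0.1,0,0,0,0,0.68]]'
python3 - <<'E'
from h import *
for n in('scene','top'):
    f=cam(n)
    for nm,C,b in(('g',GREEN,(.3,.8,-.2,.6)),('y',YEL,(.2,.6,-.35,.25))):
        for c,a,p in blobs(f,*C,b,(-.01,.09)): print(nm,c.round(),a,'med',np.nanmedian(p,0).round(3),rect(p))
save(f,'t2.png',(160,130,420,320),3)
plan((.379,.322,.15,90))
E
```

```text
clock: 29.05
position: [0.563, 0.143, 0.1685]
tool_rot: [3.141, -0.0, 1.572]
force: [-0.1, -0.6, -0.6]
grip_width: 0.042
finger_force: 41.1
clock: 31.05
position: [0.5412, 0.2466, 0.1683]
tool_rot: [-3.141, -0.001, 1.577]
force: [1.1, -1.1, 0.8]
grip_width: 0.0579
finger_force: 0.0
g [295. 229.] 222 med [ 0.586 -0.081  0.029] (array([581.9, -85.5]), array([47.6, 41.5]), 48.9)
g [312. 239.] 227 med [ 0.583 -0.026  0.028] (array([577.5, -32.6]), array([50.4, 41.6]), 48.1)
g [288. 253.] 479 med [ 0.655 -0.046  0.029] (array([652.2, -53. ]), array([42.6, 94.5]), 1.5)
g [327. 247.] 189 med [0.58  0.022 0.029] (array([577.3,  19. ]), array([43.3, 36.2]), 0.6)
g [312. 268.] 211 med [0.65  0.026 0.029] (array([647.4,  23.2]), array([42.3, 37. ]), 5.5)
y [352. 196.] 80 med [ 0.394 -0.022  0.016] (array([382.8, -25. ]), array([41.9, 27. ]), 3.7)
y [372. 206.] 83 med [0.389 0.043 0.016] (array([382.9,  36.6]), array([35.9, 22.7]), 65.1)
y [339. 208.] 84 med [ 0.451 -0.032  0.017] (array([442.4, -35.3]), array([36.3, 25.5]), 20.4)
y [359. 216.] 87 med [0.438 0.03  0.017] (array([430.9,  25.6]), 
[... 312 characters left out ...]
g [333. 189.] 105 med [ 0.58  -0.085  0.03 ] (array([580.4, -84.3]), array([35.1, 35.6]), 50.4)
g [316. 193.] 34 med [ 0.568 -0.034  0.028] (array([568.9, -32. ]), array([17.4, 34.6]), 12.8)
y [318. 230.] 54 med [ 0.448 -0.033  0.018] (array([448.4, -33.4]), array([22.5, 22.3]), 89.0)
y [298. 235.] 53 med [0.434 0.029 0.019] (array([435.5,  29. ]), array([20.2, 24.5]), 60.9)
y [315. 249.] 53 med [ 0.389 -0.024  0.018] (array([390.2, -24.4]), array([23.6, 21.7]), 62.4)
y [294. 251.] 54 med [0.383 0.042 0.02 ] (array([384.8,  41.7]), array([24.6, 20.9]), 78.4)
at [0.5429 0.2427 0.1685] [180.   -0.   90.1] w 0.0583 t 31.1
(0.379, 0.322, 0.15, 90) -> [ 0.397 -0.819  0.092] [ 0.    -0.     0.001]
```

View pics/t2.png

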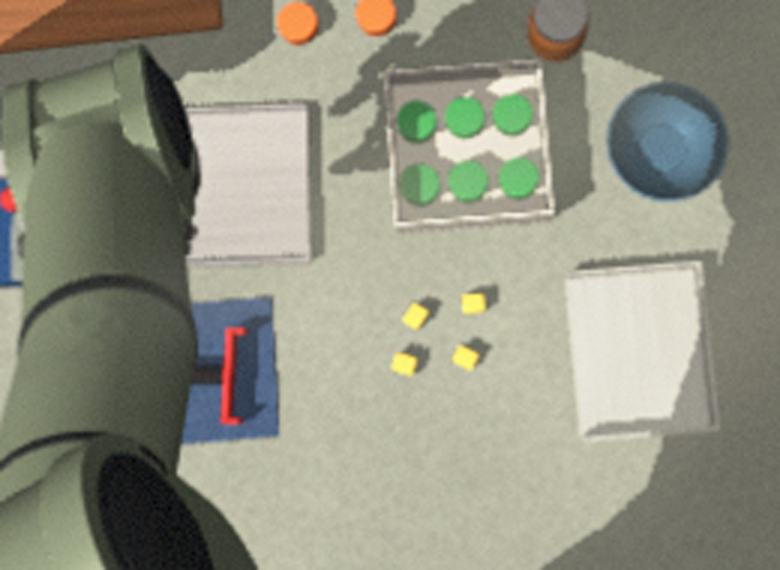

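All six bars are in the tote: three at crop y≈115, three at y≈182. The four offcuts are unmoved, and the scraper lies with its handle toward +y. Now I'll grip the scraper.

```bash
python3 -m inch '[[0.15,-0.3,0,0,0,0.027,0.68],[0.3,-0.6,0,0,0,0.027,0.68],[0.397,-0.825,0,0,0,0.027,0.68],[0.397,-0.825,0,0,0,0.027,0.68],[0.397,-0.825,0.3,0,0,0.027,0.68],[0.397,-0.825,0.55,0,0,0.027,0.68],[0.397,-0.825,0.7,0,0,0.027,0.68],[0.397,-0.825,0.73,0,0,0.027,0.68],[0.397,-0.825,0.73,0,0,0.027,0.68],[0.397,-0.825,0.73,0,0,0.027,0],[0.397,-0.825,0.73,0,0,0.027,0],[0.397,-0.825,0.73,0,0,0.027,0],[0.397,-0.825,0.73,0,0,0.027,0],[0.397,-0.825,0.73,0,0,0.027,0],[0.397,-0.825,0.73,0,0,0.027,0]]' 70 && python3 -m inch '[[0,0,-0.1,0,0,0,0],[0,0,-0.15,0,0,0,0],[0,0,-0.15,0,0,0,0]]'
python3 - <<'E'
from h import *
f=cam('scene'); save(f,'s3.png',(300,130,640,330),2.3)
for c,a,p in blobs(f,*RED,(.2,.6,.1,.4),(-.01,.1),20): print(c,a,np.median(p,0).round(3),rect(p))
f=cam('top')
for c,a,p in blobs(f,*RED,(.2,.6,.1,.4),(-.01,.1),20): print(c,a,np.median(p,0).round(3),rect(p))
plan((.385,.201,.05,98.5),(.385,.201,.0195,98.5))
E
```

```text
clock: 33.02
position: [0.3782, 0.3226, 0.0231]
tool_rot: [3.141, -0.001, 1.529]
force: [-3.2, -1.4, 17.6]
grip_width: 0.0184
finger_force: 68.6
clock: 33.4
position: [0.3781, 0.3226, 0.0526]
tool_rot: [3.141, -0.001, 1.529]
force: [-0.1, -1.6, -1.7]
grip_width: 0.0186
finger_force: 69.1
[434.64634146 228.64634146] 164 [0.382 0.226 0.059] (array([376. , 221.5]), array([ 18.2, 100.9]), 87.8)
[234.01408451 257.50704225] 71 [0.367 0.225 0.06 ] (array([363.4, 225.4]), array([74.5, 12.5]), 5.4)
at [0.3778 0.3222 0.0517] [-180.    -0.    87.6] w 0.0187 t 33.5
(0.385, 0.201, 0.05, 98.5) -> [-0.604  0.062  0.009] [-0.    -0.    -0.121]
(0.385, 0.201, 0.0195, 98.5) -> [-0.604  0.062  0.161] [-0.    -0.    -0.121]
```

View pics/s3.png

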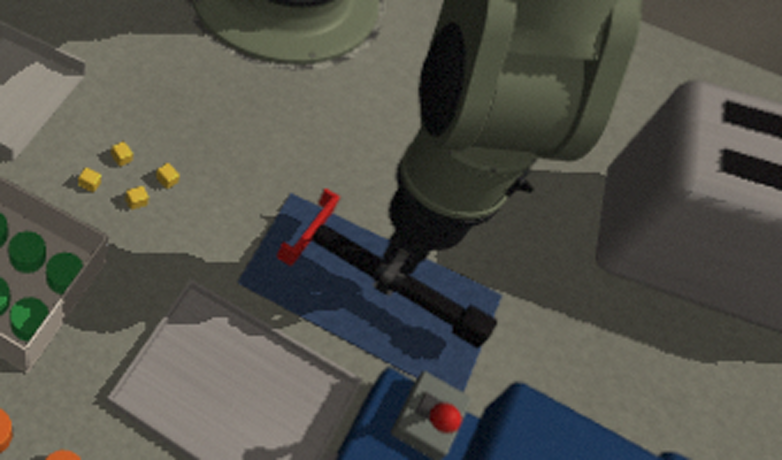

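Scraper is held level and clear of the mat: blade at crop (310,228), grip at (390,275). I'll move it to the start of the sweep and lower it.

```bash
python3 -m inch '[[-0.2,0.02,0,0,0,-0.06,0],[-0.4,0.04,0,0,0,-0.121,0],[-0.604,0.062,0,0,0,-0.121,0],[-0.604,0.062,0,0,0,-0.121,0],[-0.604,0.062,0.08,0,0,-0.121,0],[-0.604,0.062,0.13,0,0,-0.121,0],[-0.604,0.062,0.15,0,0,-0.121,0],[-0.604,0.062,0.15,0,0,-0.121,0]]'
python3 - <<'E'
from h import *
f=cam('top'); save(f,'t4.png',(180,170,420,320),3.3)
for c,a,p in blobs(f,*RED,(.2,.6,.0,.4),(-.01,.1),20): print(c,a,np.median(p,0).round(3),rect(p))
for c,a,p in blobs(f,*YEL,(.2,.6,-.35,.25),(-.01,.09)): print('y',np.nanmedian(p,0).round(3),rect(p))
plan((.409,.041,.0212,98.5),(.408,-.068,.0212,92))
E
```

```text
clock: 34.5
position: [0.385, 0.201, 0.0218]
tool_rot: [-3.141, 0.0, 1.719]
force: [-0.6, -1.2, 1.7]
grip_width: 0.0187
finger_force: 70.2
[274.40909091 248.90909091] 66 [0.39  0.105 0.029] (array([397.4, 105.7]), array([94.5, 13.9]), 16.0)
y [ 0.447 -0.035  0.018] (array([448.2, -33.4]), array([22.5, 21.3]), 89.1)
y [0.434 0.029 0.018] (array([435.5,  28.7]), array([19.8, 25.3]), 53.3)
y [ 0.389 -0.024  0.018] (array([390.1, -24.3]), array([23.8, 21.6]), 61.5)
y [0.384 0.042 0.017] (array([384.9,  42.3]), array([25.4, 20.8]), 77.4)
at [0.3851 0.2011 0.0219] [-180.     0.    98.5] w 0.0184 t 34.5
(0.409, 0.041, 0.0212, 98.5) -> [-0.809  0.     0.004] [-0.  0. -0.]
(0.408, -0.068, 0.0212, 92) -> [-1.348 -0.085  0.004] [-0.     0.     0.072]
```

View pics/t4.png

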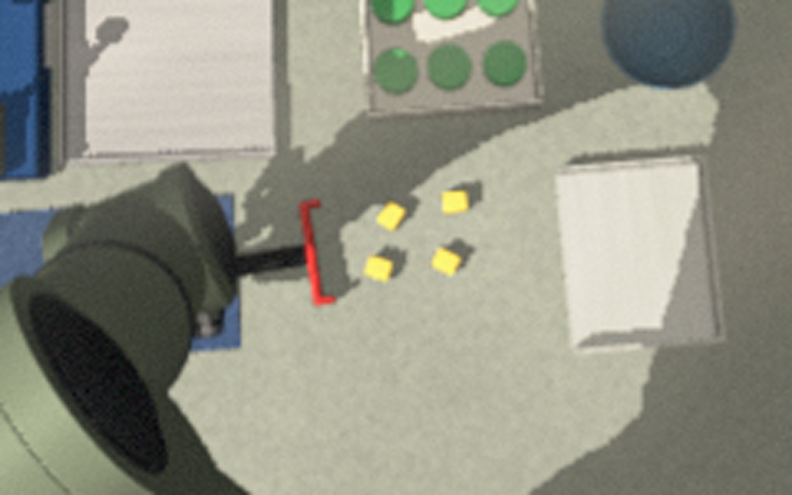

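Blade spans crop (310,202)–(325,302); the offcuts ahead fit between the cheeks along an 8.5° oblique path. I'll sweep now.

```bash
python3 -m inch '[[-0.06,0,0,0,0,0,0],[-0.12,0,0,0,0,0,0],[-0.18,0,0,0,0,0,0],[-0.24,0,0,0,0,0,0],[-0.3,0,0,0,0,0,0],[-0.36,0,0,0,0,0,0],[-0.42,0,0,0,0,0,0],[-0.48,0,0,0,0,0,0],[-0.54,0,0,0,0,0,0],[-0.6,0,0,0,0,0,0],[-0.66,0,0,0,0,0,0],[-0.72,0,0,0,0,0,0],[-0.77,0,0,0,0,0,0],[-0.81,0,0,0,0,0,0],[-0.81,0,0,0,0,0,0]]'
python3 - <<'E'
from h import *
f=cam('top'); save(f,'t5.png',(200,170,440,320),3.3)
for c,a,p in blobs(f,*RED,(.2,.6,-.1,.4),(-.01,.1),20): print(c,a,np.median(p,0).round(3),rect(p))
for c,a,p in blobs(f,*YEL,(.2,.6,-.35,.25),(-.01,.09)): print('y',c.round(),a,np.nanmedian(p,0).round(3),rect(p))
plan((.408,-.068,.0212,92))
E
```

```text
clock: 36.42
position: [0.4091, 0.0401, 0.022]
tool_rot: [-3.142, 0.0, 1.718]
force: [-0.5, 0.1, -0.9]
grip_width: 0.0188
finger_force: 69.9
[324.4375   238.296875] 64 [ 0.419 -0.054  0.03 ] (array([423.3, -56.4]), array([94.6, 16.9]), 8.6)
y [331. 228.] 98 [ 0.456 -0.077  0.018] (array([457.9, -77.7]), array([23.3, 45. ]), 7.0)
y [332. 246.] 107 [ 0.398 -0.079  0.018] (array([397.8, -79.9]), array([47.8, 25.4]), 24.7)
at [0.409  0.0406 0.0219] [-180.    -0.    98.4] w 0.0183 t 36.5
(0.408, -0.068, 0.0212, 92) -> [-0.536 -0.085  0.004] [-0.    -0.     0.072]
```

View pics/t5.png

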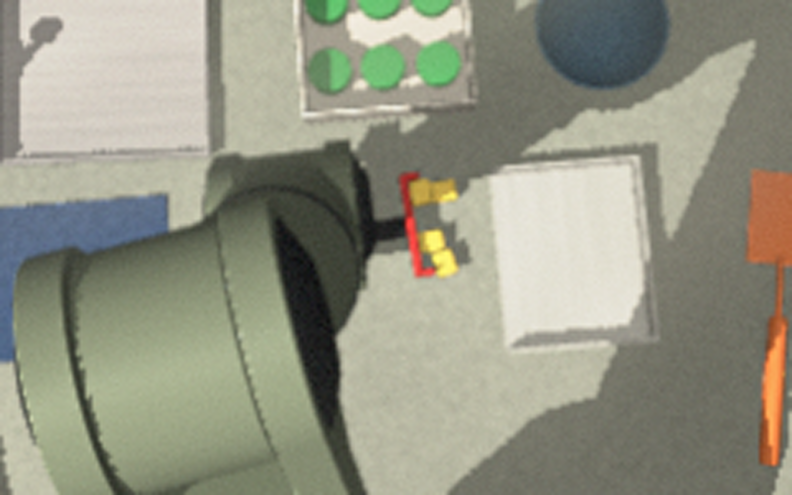

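All four offcuts are held ahead of the blade, as pairs at crop (432,190) and (440,252). The upper pair is close to the pan's wall line, so I'll turn the blade inward first.

```bash
python3 -c "
from h import *
plan((.4325,.026,.0219,84),(.456,.011,.0219,70),(.4475,-.0125,.0219,70),(.439,-.036,.0219,70),(.418,-.053,.0219,82),(.398,-.070,.0219,93))"
```

```text
at [0.409  0.0406 0.0219] [-180.    -0.    98.4] w 0.0183 t 36.5
(0.4325, 0.026, 0.0219, 84) -> [-0.089  0.105  0.   ] [-0.    -0.     0.161]
(0.456, 0.011, 0.0219, 70) -> [-0.181  0.211  0.   ] [-0.    -0.     0.316]
(0.4475, -0.0125, 0.0219, 70) -> [-0.291  0.151  0.   ] [-0.    -0.     0.316]
(0.439, -0.036, 0.0219, 70) -> [-0.401  0.092  0.   ] [-0.    -0.     0.316]
(0.418, -0.053, 0.0219, 82) -> [-0.469 -0.024  0.   ] [-0.    -0.     0.183]
(0.398, -0.07, 0.0219, 93) -> [-0.539 -0.136  0.   ] [-0.    -0.     0.061]
```

```bash
python3 -m inch '[[-0.03,0.035,0,0,0,0.054,0],[-0.06,0.07,0,0,0,0.107,0],[-0.089,0.105,0,0,0,0.161,0],[-0.12,0.14,0,0,0,0.213,0],[-0.15,0.175,0,0,0,0.265,0],[-0.18,0.21,0,0,0,0.316,0],[-0.22,0.19,0,0,0,0.316,0],[-0.255,0.17,0,0,0,0.316,0],[-0.29,0.15,0,0,0,0.316,0],[-0.33,0.13,0,0,0,0.316,0],[-0.365,0.11,0,0,0,0.316,0],[-0.4,0.09,0,0,0,0.316,0],[-0.4,0.09,0,0,0,0.316,0]]'
python3 - <<'E'
from h import *
f=cam('top'); save(f,'t6.png',(220,170,460,320),3.3)
for c,a,p in blobs(f,*RED,(.2,.6,-.2,.4),(-.01,.1),20): print(c,a,np.median(p,0).round(3),rect(p))
for c,a,p in blobs(f,*YEL,(.2,.6,-.35,.25),(-.01,.09)): print('y',c.round(),a,np.nanmedian(p,0).round(3),rect(p))
plan((.418,-.053,.0212,82),(.398,-.070,.0219,93))
E
```

```text
clock: 38.1
position: [0.4384, -0.0364, 0.022]
tool_rot: [-3.141, 0.0, 1.221]
force: [0.2, 1.6, -0.9]
grip_width: 0.0185
finger_force: 69.9
[346.96721311 243.18032787] 61 [ 0.405 -0.124  0.031] (array([ 404.1, -128.9]), array([15.9, 95.3]), 68.2)
y [357. 237.] 94 [ 0.425 -0.16   0.018] (array([ 427. , -163.2]), array([44.4, 24.3]), 75.7)
y [350. 252.] 98 [ 0.377 -0.137  0.018] (array([ 377.5, -138.3]), array([23.8, 44.8]), 88.5)
at [ 0.4386 -0.036   0.022 ] [-180.   -0.   70.] w 0.0185 t 38.1
(0.418, -0.053, 0.0212, 82) -> [-0.115 -0.068  0.004] [ 0.    -0.    -0.133]
(0.398, -0.07, 0.0219, 93) -> [-0.229 -0.133  0.   ] [ 0.    -0.    -0.256]
```

View pics/t6.png

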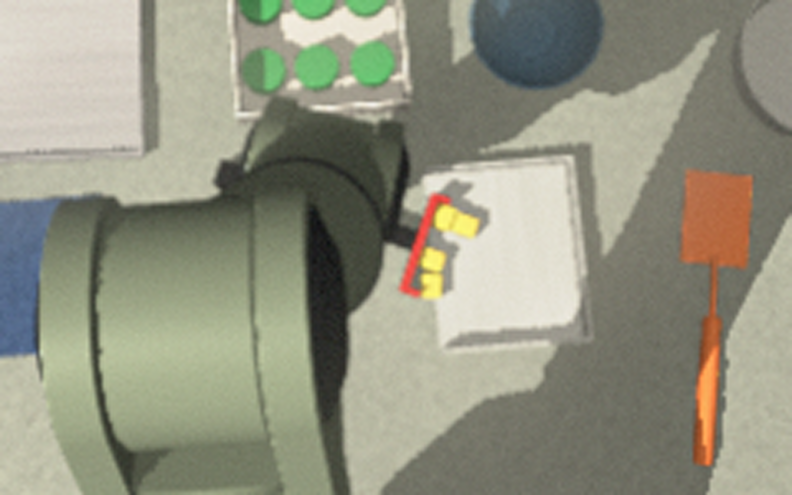

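```bash
python3 -m inch '[[-0.05,-0.02,0,0,0,-0.04,0],[-0.1,-0.04,0,0,0,-0.085,0],[-0.15,-0.06,0,0,0,-0.13,0],[-0.2,-0.08,0,0,0,-0.17,0],[-0.25,-0.1,0,0,0,-0.215,0],[-0.305,-0.123,0,0,0,-0.256,0],[-0.305,-0.123,0,0,0,-0.256,0],[-0.305,-0.123,0,0,0,-0.256,0]]'
python3 - <<'E'
from h import *
f=cam('top'); save(f,'t7.png',(220,170,460,320),3.3)
for c,a,p in blobs(f,*YEL,(.2,.6,-.35,.25),(-.01,.09)): print('y',c.round(),a,np.nanmedian(p,0).round(3),rect(p))
plan((.40,.05,.06,90))
E
```

```text
clock: 39.15
position: [0.3952, -0.0843, 0.022]
tool_rot: [3.141, -0.0, 1.623]
force: [-0.1, 0.2, -0.9]
grip_width: 0.018
finger_force: 69.9
y [371. 235.] 95 [ 0.43  -0.204  0.018] (array([ 430.2, -207.4]), array([22.6, 45.2]), 2.6)
y [371. 252.] 99 [ 0.379 -0.203  0.018] (array([ 377.3, -203.1]), array([45.9, 26. ]), 17.1)
at [ 0.3952 -0.0842  0.022 ] [180.  -0.  93.] w 0.0188 t 39.2
(0.4, 0.05, 0.06, 90) -> [ 0.669  0.06  -0.19 ] [ 0.    -0.     0.034]
```

View pics/t7.png

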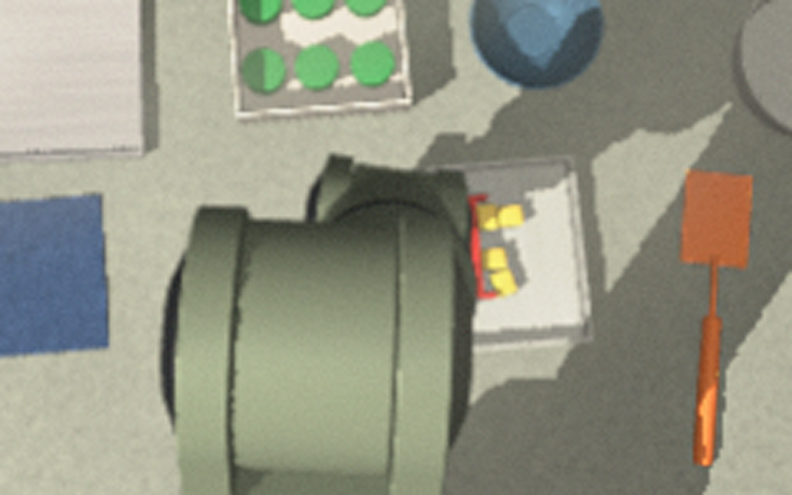

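All four offcuts sit well inside the pan at crop (500,215) and (500,272), y≈−0.20. I'll back the scraper out, lift it and return to the mat.

```bash
python3 -m inch '[[0.1,0,0,0,0,0,0],[0.25,0.01,-0.02,0,0,0,0],[0.4,0.03,-0.1,0,0,0.034,0],[0.6,0.05,-0.2,0,0,0.034,0],[0.8,0.05,-0.25,0,0,0.034,0],[1,0.05,-0.25,0,0,0.034,0],[1,0.05,-0.25,0,0,0.034,0]]' && python3 -m inch '[[0.25,-0.03,0,0,0,0,0],[0.5,-0.06,0,0,0,0,0],[0.75,-0.1,0,0,0,0,0],[0.9,-0.12,0,0,0,0,0],[0.9,-0.12,0,0,0,0,0],[0.9,-0.12,0,0,0,0,0]]'
python3 - <<'E'
from h import *
f=cam('top')
for c,a,p in blobs(f,*YEL,(.2,.6,-.35,.35),(-.01,.09)): print('y',c.round(),a,np.nanmedian(p,0).round(3),rect(p))
f=cam('scene')
for c,a,p in blobs(f,*RED,(.2,.6,.0,.4),(-.01,.15),20): print(c,a,np.median(p,0).round(3),rect(p))
plan((.372,.309,.05,90),(.372,.309,.0245,90))
E
```

```text
clock: 40.08
position: [0.3939, 0.119, 0.072]
tool_rot: [3.141, -0.001, 1.576]
force: [-0.4, -0.7, -1.2]
grip_width: 0.0185
finger_force: 69.9
clock: 40.83
position: [0.37, 0.2945, 0.0718]
tool_rot: [-3.141, 0.001, 1.57]
force: [-0.3, 0.0, -1.1]
grip_width: 0.0186
finger_force: 69.9
y [371. 235.] 96 [ 0.43  -0.205  0.019] (array([ 431.5, -206.2]), array([21.6, 46.3]), 5.9)
y [371. 252.] 98 [ 0.38  -0.203  0.018] (array([ 377.5, -202.2]), array([47.4, 25.8]), 19.3)
[427.03428571 218.70857143] 175 [0.38  0.198 0.079] (array([372.8, 194. ]), array([99.7, 18.4]), 0.0)
at [0.3703 0.2943 0.072 ] [-180.     0.    89.9] w 0.0187 t 40.9
(0.372, 0.309, 0.05, 90) -> [0.073 0.009 0.11 ] [-0.     0.    -0.001]
(0.372, 0.309, 0.0245, 90) -> [0.074 0.009 0.237] [-0.     0.    -0.001]
```

```bash
python3 -m inch '[[0.073,0.009,0.08,0,0,0,0],[0.073,0.009,0.16,0,0,0,0],[0.073,0.009,0.21,0,0,0,0],[0.073,0.009,0.24,0,0,0,0],[0.073,0.009,0.24,0,0,0,0],[0.073,0.009,0.24,0,0,0,0.5],[0.073,0.009,0.24,0,0,0,0.6],[0.073,0.009,0.24,0,0,0,0.6],[0.073,0.009,0.24,0,0,0,0.6],[0.073,0.009,0.1,0,0,0,0.6],[0.073,0.009,-0.1,0,0,0,0.6],[0.073,0.009,-0.4,0,0,0,0.6],[0.073,0.009,-0.7,0,0,0,0.6],[0.073,0.009,-0.7,0,0,0,0.6]]' && python3 -m inch '[[-0.3,0.1,-0.1,0,0,0,0.6],[-0.6,0.3,-0.1,0,0,0,0.6],[-0.6,0.5,-0.1,0,0,0,0.6],[-0.6,0.5,-0.1,0,0,0,0.6],[-0.6,0.5,-0.1,0,0,0,0.6],[-0.6,0.5,-0.1,0,0,0,0.6]]'
python3 - <<'E'
from h import *
f=cam('top')
for c,a,p in blobs(f,*YEL,(.2,.6,-.35,.35),(-.01,.09)): print('y',c.round(),a,np.nanmedian(p,0).round(3),rect(p))
f=cam('scene')
for c,a,p in blobs(f,*RED,(.2,.6,.0,.6),(-.01,.2),20): print(c,a,np.median(p,0).round(3),rect(p))
for c,a,p in blobs(f,*GREEN,(.3,.8,-.2,.6),(-.01,.09)): print('g',a,np.nanmedian(p,0).round(3))
save(f,'s8.png',None,1.25)
E
```

```text
clock: 42.68
position: [0.3729, 0.3113, 0.2157]
tool_rot: [3.137, -0.005, 1.571]
force: [-0.7, 0.8, -0.5]
grip_width: 0.051
finger_force: 0.0
clock: 43.42
position: [0.4708, 0.1906, 0.2316]
tool_rot: [-3.141, 0.0, 1.572]
force: [0.3, 0.4, -0.1]
grip_width: 0.0513
finger_force: 0.0
y [371. 235.] 95 [ 0.43  -0.205  0.019] (array([ 430.1, -206. ]), array([22. , 46.6]), 2.2)
y [371. 252.] 97 [ 0.379 -0.202  0.017] (array([ 377.1, -203.4]), array([46.9, 26.2]), 25.5)
[427.96385542 231.95783133] 166 [0.383 0.213 0.03 ] (array([372.6, 209.1]), array([ 18.9, 103.3]), 89.5)
[493.65486726 311.21238938] 113 [0.554 0.418 0.151] (array([552.5, 418.4]), array([20.4, 21.3]), 19.6)
g 221 [ 0.586 -0.081  0.028]
g 227 [ 0.584 -0.027  0.028]
g 480 [ 0.655 -0.047  0.028]
g 188 [0.58  0.022 0.029]
g 212 [0.651 0.026 0.029]
```

View pics/s8.png

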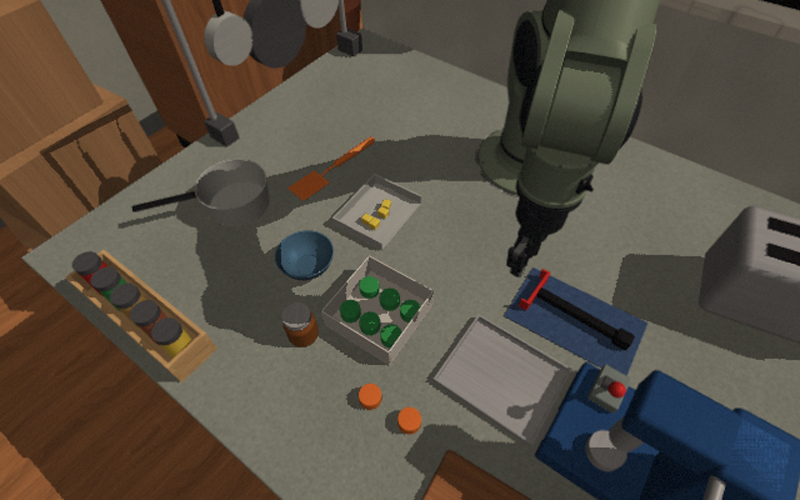

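The final picture shows six bars in the tote (375,308), four offcuts in the pan (377,213), the scraper flat mid-mat (575,310), the lever over (617,390), the bystanders unmoved and the gripper in free air. I'm handing it in.

```bash
python3 -c "
from workcell import bot
print(bot.job_done())"
```

```text
the job is handed in; nothing more can be done
None
```

I handed the job in at about 43 s on the clock: lever fully off, all six bars in the tote, all four offcuts in the crumb pan, and the scraper flat in the middle of its mat; the bystanders look unmoved, and the hand-in returned no verdict.

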